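Park the spindle key and latch the polishing guard

ROBOT

A 7-joint arm with a two-finger parallel gripper is mounted at the origin on the work surface. World frame = base frame: x ahead of the robot, y to its left, z up, the work surface at z = 0. Lengths are in m, angles in degrees, forces in N, time in s.
With the tool pointing down it reaches from about 0.425 to 0.875 m from the base axis. Payload 4.7 kg.
Tool frame: the origin (TCP) lies between the finger pads; the fingertips stand env.tip_reach ahead of it and the grasp point (between the pads) lies 2 mm behind it (env.tip_reach is the distance from the TCP to the fingertips, in m); z points along the fingers, y is the line along which they close (so a half turn about z gives the same grasp; the last joint's range is limited). The gripper opens to 87 mm and grips with 3 to 60 N. Pads are 19 mm wide; open, the fingers measure 117 mm over their backs; the gripper's body (75 mm by 190 mm) begins 51 mm behind the grasp point.
Start: joints at [69.62, 18.392, -4.016, 83.108, 1.295, 78.541, -3.26], TCP at [0.235, -0.606, 0.24] pointing down, gripper open.
Joint ranges: [-163.93, 163.93], [-17.29, 119.83], [-79.2, 71.16], [3.27, 140.29], [-89.18, 269.18], [5.43, 117.66], [-154.24, 154.24]. Speed limits (degrees/s): [147.25, 147.25, 180, 180, 180, 180, 180].

INTERFACE

Orientations are given as [roll, pitch, yaw] about the fixed x, y, z axes, in that order (R = Rz(yaw) Ry(pitch) Rx(roll)).
In Python, from cell import env gives the robot as it stands.
- The arm moves only by the shell command python3 steer.py FILE [FORCE], which reads ROWS from the file FILE. ROWS is one flat JSON list of numbers that holds 1 to 8 rows one after another, with no inner brackets; each row has 5 numbers: dx, dy, dz in parts of the range, where 1.0 means 0.75 m, then a turn about the tool's z in a scale on which 1.0 is 60 degrees, then the finger opening in m; each row is the pose to reach, as a shift and turn from the pose commanded when the command began, along the tool's axes at that moment; what a row does not reach only later rows make up. A row lasts 1/12 s, in which the tool goes at most 0.0417 m and 7.16 degrees, less where a joint would pass 70% of its speed; a pose out of reach is approached as far as the arm can. The fingers move at their own pace and stop on an object; FORCE is the grip in N (left out, the last holds). Time passes only in rows, so rows that do not move let the fingers close. It prints the time, the measured TCP pose, the force, the opening and the grip force at its end. No shift or turn number may pass 1 either way. Input that does not fit is refused with a message, and nothing moves.
- env.get_obs(): the state, without advancing time (a new reading comes with each control period).
- env.read_camera(name): name is "scene" or "top"; returns a dict with "color" (480x640x3 uint8, blue, green, red), "fx", "fy", "cx", "cy" (pixels), "dist" ([k1, k2, p1, p2, k3] as OpenCV has them; the pictures are not rectified), "world_from_camera" (4x4, takes a point from camera to world coordinates). Camera axes: x right, y down, z forward; pixel columns grow to the right and rows downward; lengths in m; the calibration is good to about 2 mm. A picture is of the moment at which its call begins. There is no depth.
- env.sign_off(): hands the job in; it is judged then, once.
The state is a dict: "time_s": time; "qpos": joint angles; "joint_velocities": joint speeds; "effort": joint torques, N m; "tool_pos": TCP position; "tool_rot": TCP orientation; "force": force on the tool from outside, world axes, zero at the start; "wrist_torque": the same for the moment, N m; "grip_width": finger opening in m; "grasp_force": force on a finger pad.
Only numpy, scipy, OpenCV 4.12 (cv2) and the standard library are available. Lean on these libraries where they do the work, as an engineer would, in place of code of your own. Each camera call takes 0.05 s, during which the arm holds its last target. There are 200 camera calls.

TASK

The key has been left standing in the spindle of the polishing unit. Lift it out and stand it fully home in the large hole of its wooden holder, then push the clear sliding guard shut over the well until the spring latch clicks and holds it. Push steadily and ease off at the click: the rubber stop behind the latch may be touched but not squashed hard. Leave the dish, the jar and the bar of polish where they are.

Things in the scene. Friction and masses are not known exactly. Their poses are not given: they have to be found in the camera images.
- lap_unit: polishing unit, fixed: low white housing 250 x 470 x 90 mm (x, y, z), origin under its centre, deck at z = 90. Its y axis runs along the guard's track, towards shut. Rails 14 mm high at x = -83, +83. At the shut end, x = 50, stands the latch post, a dark bracket 48 wide, 83 long, 58 high with its pin; the pin stands anywhere within 11 mm of y = 146 mm, unmeasured
- spindle (a point): centre of the mouth of the spindle socket, 13.5 mm wide, 25 mm deep, 5 mm below the deck, in the middle of the well (an opening in the deck 120 x 135 mm, 45 mm deep) that the guard covers when shut; axes as the unit's
- guard_tab (a point): middle of the pushed face of the upright aluminium tab (60 mm along x, 14 thick along y, 9 to 41 mm over the deck) on the sliding guard, a clear plate 150 x 140 x 5 mm in the rails, top 9 mm over the deck. Point 27 mm over the deck, on the side away from the latch; axes as the unit's: push along +y. The plate's front edge, 132 mm ahead, cannot pass the key in the spindle
- guard (a joint): travel of the guard (m): 0 fully open, growing as it shuts, about 1.5 N of friction. A steel tongue at its front carries a ramp that lifts the latch pin over the last 35 mm or so. Latched it rests between 0.129 and 0.155, depending on where the latch post is bolted; unlatched, the pin pushes it back below 0.12
- latch_pin (a joint): lift of the spring-loaded latch pin (m): 0 down. The guard's ramp lifts it about 7.5 mm, the push on the guard growing from about 6 to 10 N, friction included; then within 5 mm more travel the push falls away and the pin snaps down (click) behind the ramp, where it holds the guard. The rubber stop is met 1.5 mm further on
- buffer (a joint): squash of the rubber stop in the latch post (m): 0 untouched, growing with the push, 4 N per mm. More than 2.5 mm (10 N) counts as ramming it
- key: the spindle key, loose, 0.1 to 0.2 kg: round steel shank 11 mm thick, 52 mm long, under a flat dark bar grip 56 mm long (key's x), 12 thick (key's y), from 50 to 76 mm above the foot. Origin at the centre of the foot, z up. Starts upright in the spindle socket, foot 30 mm below the deck, turned anyhow about z
- key_grip (a point): middle of the key's bar grip, 64 mm above its foot; axes as the key's
- holder_hole (a point): centre of the mouth of the key's hole in the wooden holder, a fixed block 80 x 100 x 50 mm high: 15.5 mm wide, 32 mm deep with a 3 mm chamfer, mouth at the block's top (50 mm above the table). Thin burrs stand up to 21 mm above the block's top in its other half, 32 to 50 mm from the hole towards the point's -y
- dish: white bowl 90 mm across, 30 mm high, loose; leave it. Origin under its centre
- polish_bar: bar of brown polish 20 x 65 x 20 mm lying on the unit's deck beside the rail, on the far side, loose; leave it. Origin under its centre
- jar: jar 64 mm across, 75 mm high, loose; leave it. Origin under its centre

How it is judged:
By the outcome, as a careful person would: the job done as asked, in the order asked, and still so for the second after the job is handed in, with the robot touching nothing.
It also fails if it takes over 72 s, if anything falls off the work surface, if the arm or the gripper's body presses on something with over 40 N, if the wrist force passes 120 N, or if a joint passes its speed limit or range.

## Working session

There is one attempt and no reset: what is moved stays moved. The work goes in short steps, Python scripts to look and compute and a shell command to move; the robot and the scene stay as the last step left them, time stands still between calls to the robot, and variables do not carry over. Pictures are saved under pics/ and viewed, at most 14 in all, crops included, and the job is handed in when it is done.

```bash
ls; mkdir -p pics; python3 - <<'E'
from cell import env
import cv2,numpy as np
o=env.get_obs();print(o['tool_pos'],o['tool_rot'],o['grip_width'],env.tip_reach,o['time_s'])
for n in("scene","top"):
    c=env.read_camera(n);cv2.imwrite(f"pics/{n}0.png",c["color"]);print(n,c["fx"],c["fy"],c["cx"],c["cy"],c["dist"],np.round(c["world_from_camera"],4).tolist())
E
```

```text
cell.py
pics
steer.py
[ 0.23466426 -0.60559736  0.23848003] [-1.79890543e+02  8.01861098e-03  2.11898403e+01] 0.08677597835165944 0.017 0.0
scene 559.9851906069983 559.9851906069983 329.32593165563577 242.34892829915051 [0.03439195 0.         0.         0.         0.        ] [[0.5783, 0.627, -0.5219, 1.2466], [0.8158, -0.447, 0.367, -0.4079], [-0.0031, -0.638, -0.77, 1.0965], [0.0, 0.0, 0.0, 1.0]]
top 452.68397113936527 452.68397113936527 310.81201152725475 240.98416297878472 [-0.11342225  0.          0.          0.          0.        ] [[-0.0121, -0.9891, 0.147, 0.3945], [-0.9995, 0.0163, 0.0278, 0.0424], [-0.0299, -0.1466, -0.9887, 1.2693], [0.0, 0.0, 0.0, 1.0]]
```

View pics/scene0.png

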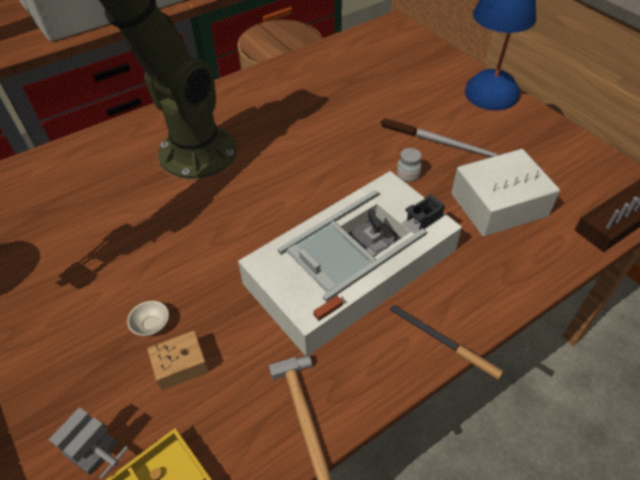

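View pics/top0.png

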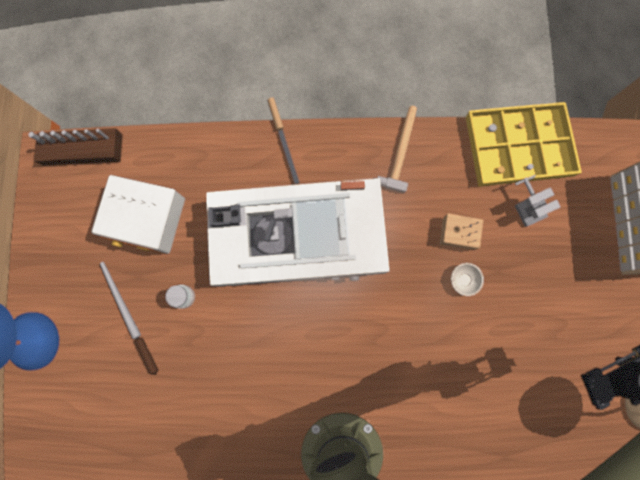

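The scene view shows the unit at about (350,260), the key in the well at (376,232), the holder at (177,358) with its hole near (185,352), and the dish at (149,318). The top view shows the key at about (270,235), the guard tab at (342,228), the latch post at (225,215), and the holder at (462,231) with its hole at (457,229). I'll enlarge the details.

```bash
python3 - <<'E'
import cv2,numpy as np
t=cv2.imread('pics/top0.png');s=cv2.imread('pics/scene0.png')
def cr(i,x,y,w,h,W,H): return cv2.resize(i[y:y+h,x:x+w],(W,H),interpolation=cv2.INTER_CUBIC)
a=np.hstack([cr(t,200,172,200,120,500,300),cr(t,435,205,60,60,300,300)])
b=np.hstack([cr(s,280,180,200,120,500,300),cr(s,142,325,70,70,300,300)])
cv2.imwrite('pics/z1.png',np.vstack([a,b]))
E
```

```text
(no output)
```

View pics/z1.png

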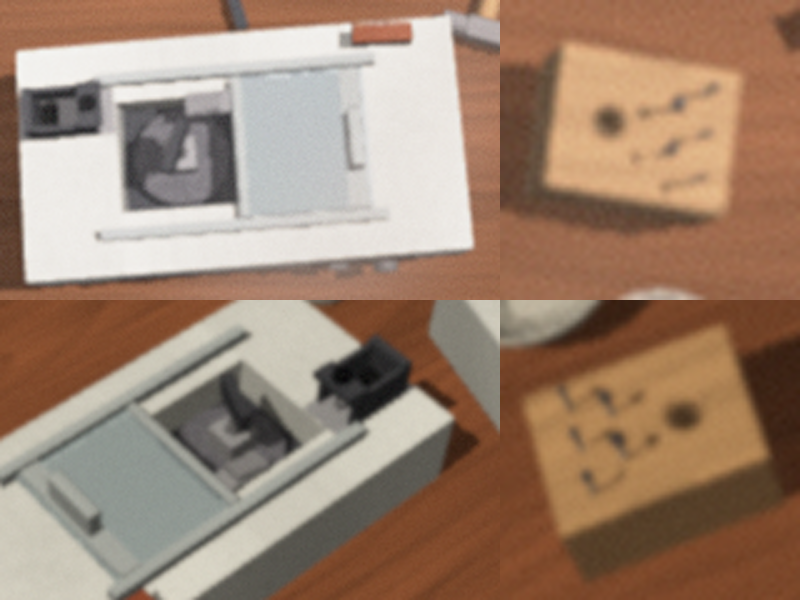

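The crops show the hole at roughly top (457.2,229.0) and scene (184.5,351.8), and the burrs on the right in the top view. The dark key grip is unclear, so I'll stretch the contrast on the well.

```bash
python3 - <<'E'
import cv2,numpy as np
from cell import env
out=[]
for n,(x,y,w,h) in {"top":(235,195,80,75),"scene":(325,185,80,75)}.items():
    im=np.mean([env.read_camera(n)["color"].astype(float) for _ in range(4)],0)
    cv2.imwrite(f"pics/{n}_avg.png",im.round().astype(np.uint8))
    c=im[y:y+h,x:x+w]; c=np.clip(c/170,0,1)**0.6*255
    out.append(cv2.resize(c.astype(np.uint8),(400,375),interpolation=cv2.INTER_CUBIC))
cv2.imwrite('pics/z2.png',np.hstack(out))
E
```

```text
(no output)
```

View pics/z2.png

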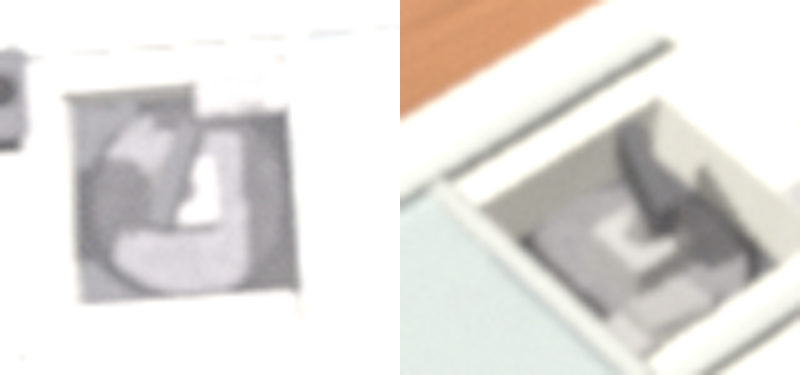

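The averaged well crops show the grip as a dark bar. In the top view it runs from about (187,122) to (163,225) in the crop, which is px (272,219)–(268,240). In the scene view it starts near (635,125) in the crop. Next I'll get the geometry: deck corners, well, hole and bar.

```bash
cat > h.py <<'E'
import cv2,numpy as np
from cell import env
C={n:env.read_camera(n) for n in("top","scene")}
def KD(n):
    c=C[n];return np.array([[c["fx"],0,c["cx"]],[0,c["fy"],c["cy"]],[0,0,1.]]),np.array(c["dist"],float)
def ray(n,p):
    K,D=KD(n);T=np.array(C[n]["world_from_camera"]);q=cv2.undistortPoints(np.array([[p]],float),K,D)[0,0]
    d=T[:3,:3]@np.array([q[0],q[1],1]);return T[:3,3],d/np.linalg.norm(d)
def hit(n,p,z):
    o,d=ray(n,p);return o+d*(z-o[2])/d[2]
def tri(pt,ps):
    A=np.zeros((3,3));b=np.zeros(3);R=[ray("top",pt),ray("scene",ps)]
    for o,d in R:
        P=np.eye(3)-np.outer(d,d);A+=P;b+=P@o
    x=np.linalg.solve(A,b);return x,[np.linalg.norm((np.eye(3)-np.outer(d,d))@(x-o)) for o,d in R]
def proj(n,X):
    K,D=KD(n);T=np.linalg.inv(np.array(C[n]["world_from_camera"]))
    return cv2.projectPoints(np.array(X,float).reshape(-1,3),cv2.Rodrigues(T[:3,:3])[0],T[:3,3],K,D)[0][:,0]
E
python3 - <<'E'
from h import *
np.set_printoptions(precision=4,suppress=True)
print("hole",*tri((457.2,229.0),(184.5,351.8)),hit("top",(457.2,229),.05),hit("scene",(184.5,351.8),.05))
im={n:cv2.imread(f"pics/{n}_avg.png") for n in C}
# deck
for n,(x0,y0,x1,y1) in {"top":(195,170,400,295),"scene":(230,165,470,355)}.items():
    hsv=cv2.cvtColor(im[n],cv2.COLOR_BGR2HSV);m=((hsv[...,1]<45)&(hsv[...,2]>(175 if n=="top" else 150))).astype(np.uint8)
    z=np.zeros_like(m);z[y0:y1,x0:x1]=m[y0:y1,x0:x1]
    z=cv2.morphologyEx(z,cv2.MORPH_OPEN,np.ones((3,3),np.uint8))
    c=max(cv2.findContours(z,cv2.RETR_EXTERNAL,cv2.CHAIN_APPROX_NONE)[0],key=cv2.contourArea)
    hull=cv2.convexHull(c);q=cv2.approxPolyDP(hull,6,True)[:,0]
    print(n,cv2.contourArea(c));
    for p in q: print(p,hit(n,p,.09)[:2])
# hole by darkest blob
for n,(x,y) in {"top":(457,229),"scene":(184,352)}.items():
    g=255-cv2.cvtColor(im[n],cv2.COLOR_BGR2GRAY).astype(float)[y-4:y+5,x-5:x+6];w=np.clip(g-np.percentile(g,60),0,None)
    yy,xx=np.mgrid[y-4:y+5,x-5:x+6];print("hole",n,(w*xx).sum()/w.sum(),(w*yy).sum()/w.sum())
E
```

```text
hole [ 0.6026 -0.3259  0.0479] [np.float64(7.672140483745451e-05), np.float64(7.672140483744269e-05)] [ 0.6023 -0.3252  0.05  ] [ 0.6039 -0.3262  0.05  ]
top 15261.0
[385 179] [ 0.735  -0.1261]
[388 271] [ 0.4874 -0.1247]
[210 283] [0.4623 0.3425]
[208 192] [0.7089 0.3533]
scene 11201.5
[459 226] [0.7027 0.353 ]
[304 335] [ 0.7357 -0.1132]
[239 263] [ 0.4953 -0.1298]
[387 173] [0.4606 0.3292]
hole top 456.466572836031 228.81196340605206
hole scene 184.2504873294347 351.7465886939571
```

```bash
python3 - <<'E'
from h import *
np.set_printoptions(precision=4,suppress=True)
yaw=np.radians(3.1);ex=np.array([np.cos(yaw),np.sin(yaw)]);ey=np.array([-ex[1],ex[0]]);c0=np.array([.5985,.1105])
U=lambda X:(np.array([(X[:2]-c0)@ex,(X[:2]-c0)@ey])*1000).round(1)
print("well left edge",[U(hit("top",p,.09)) for p in((248.6,206),(248.6,214),(251.4,255))])
a=hit("top",(272.4,219.4),.136);b=hit("top",(267.6,240),.136);m=(a+b)/2
print("bar ends",a,b,np.linalg.norm(a-b),"mid unit",U(m),m)
d=(a-b)/np.linalg.norm(a-b);print("bar yaw",np.degrees(np.arctan2(d[1],d[0])))
n=np.array([-d[1],d[0],0]);out=[]
for nm,(x,y,w,h) in {"top":(248,205,50,50),"scene":(355,195,50,50)}.items():
    im=cv2.imread(f"pics/{nm}_avg.png").astype(float)[y:y+h,x:x+w];im=(np.clip(im/140,0,1)**.6*255).astype(np.uint8)
    im=cv2.resize(im,(400,400),interpolation=cv2.INTER_CUBIC);raw=im.copy()
    for z,col in((.136,(0,0,255)),(.110,(255,0,0))):
        P=[np.r_[(m+s*d*.028+t*n*.006)[:2],z] for s,t in((1,1),(1,-1),(-1,-1),(-1,1))]
        q=((proj(nm,P)-[x,y]+.5)*8).round().astype(int);cv2.polylines(im,[q],True,col,1)
    out.append(np.hstack([im,raw]) if 0 else np.vstack([cv2.resize(im,(400,400)),raw[:200]*0+raw[100:300]]) )
cv2.imwrite('pics/z3.png',np.hstack(out))
E
```

```text
well left edge [array([ 75.9, 127. ]), array([ 54., 128.]), array([-56.8, 125.6])]
bar ends [0.6204 0.1719 0.136 ] [0.5673 0.1841 0.136 ] 0.054509021942956766 mid unit [-1.  67.7] [0.5938 0.178  0.136 ]
bar yaw -12.948950321788143
```

View pics/z3.png

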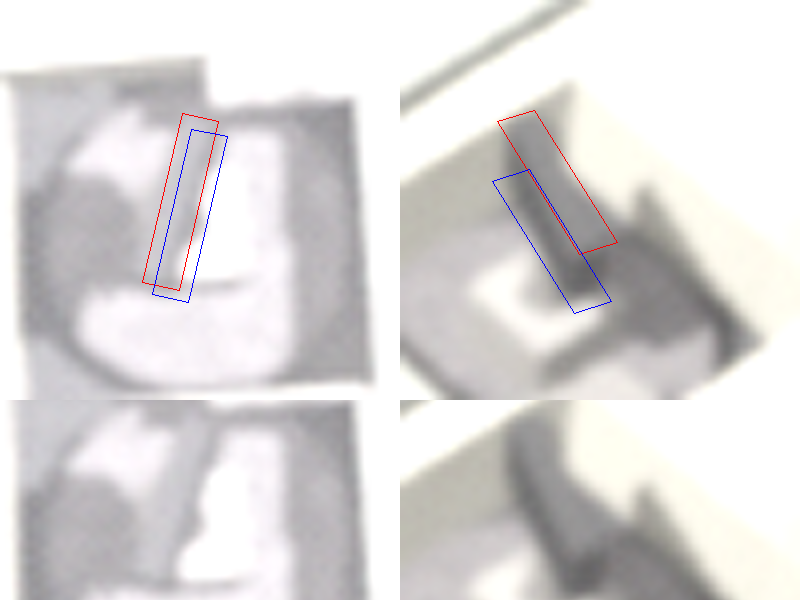

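The top-view outline fits the grip. In the scene view the bar sits about 1–2 px to the right of or above the outline. I'll cross-check the well's latch-side edge in the scene view and triangulate the grip ends.

```bash
python3 - <<'E'
from h import *
np.set_printoptions(precision=4,suppress=True)
yaw=np.radians(3.1);ex=np.array([np.cos(yaw),np.sin(yaw)]);ey=np.array([-ex[1],ex[0]]);c0=np.array([.5985,.1105])
U=lambda X:(np.array([(X[:2]-c0)@ex,(X[:2]-c0)@ey])*1000).round(1)
print("well scene",[U(hit("scene",p,.09)) for p in((376.2,205),(400.6,238))])
T=lambda x,y:(248+x/8-.5,205+y/8-.5)
S=lambda x,y:(355+(x-400)/8-.5,195+y/8-.5)
# near end (towards +x cam) / far end of top face: corner pairs
for nm,pt,ps in(("-x? end",T(163,278),S(525,118)),("+x? end",T(200,122),S(600,250))):
    X,r=tri(pt,ps);print(nm,X,r[0],U(X))
X,r=tri(T(181,200),S(560,183));print("mid",X,r[0],U(X))
print(proj("scene",[[.5675,.184,.136],[.6204,.172,.136]]))
# tab top: pushed-face top edge ends in top view and plate
for p in((343,214),(342,240)):print("tab",U(hit("top",p,.131)),hit("top",p,.131))
# tab triangulation: mid of top edge
im=np.hstack([cv2.resize(cv2.imread(f"pics/{n}_avg.png")[y:y+h,x:x+w],(400,400),interpolation=cv2.INTER_CUBIC) for n,(x,y,w,h) in {"top":(320,205,40,40),"scene":(290,240,40,40)}.items()])
cv2.imwrite("pics/z4.png",im)
E
```

```text
well scene [array([-57.7, 128.2]), array([ 57.9, 102.3])]
-x? end [0.5695 0.1842 0.1372] 0.0010271890906102333 [-24.9  75.1]
+x? end [0.6203 0.1725 0.1337] 0.0006220352131452799 [25.1 60.7]
mid [0.5946 0.1782 0.1355] 0.0004883271207051345 [-0.2 67.8]
[[369.0723 209.2078]
 [379.1772 225.2513]]
tab [  27.2 -121.1] [ 0.6322 -0.009   0.131 ]
tab [ -39.8 -113.4] [ 0.5649 -0.0049  0.131 ]
```

View pics/z4.png

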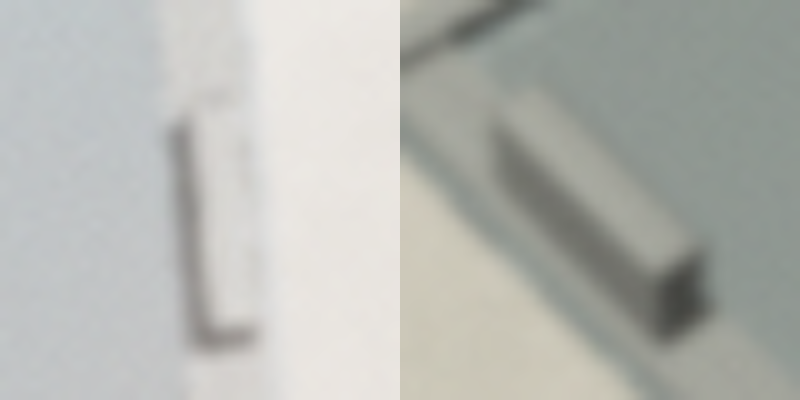

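The tab shows clearly: top view about (342,228), scene view about (307–334, 250–272). The grip mid triangulates to (0.5946, 0.1782, 0.1355), with yaw about −13° and 0.5 mm residual. Starting the approach.

```bash
cat > go.py <<'E'
import sys,numpy as np
from cell import env
from scipy.spatial.transform import Rotation as R
t=np.array(list(map(float,sys.argv[1:4])));yaw=float(sys.argv[4])
o=env.get_obs();r=R.from_euler('xyz',o['tool_rot'],degrees=True)
rel=r.inv()*R.from_euler('xyz',[180,0,yaw],degrees=True)
print(np.round(r.inv().apply(t-np.array(o['tool_pos'])),4),np.round(rel.as_rotvec(degrees=True),2))
E
python3 go.py .52 -.25 .24 -13; python3 go.py .594 .178 .17 -13
```

```text
[ 0.3945 -0.229  -0.0004] [ 0.   -0.   34.19]
[ 0.6182 -0.6013  0.0695] [ 0.   -0.   34.19]
```

The manual's scale: shifts go in shares of 0.75 m and turns go in shares of 60 degrees. Converting my numbers, 0.288 m / 0.75 = 0.384, 0.252 m / 0.75 = 0.336.

```bash
echo '[0.048,-0.028,0,0,0.087,0.096,-0.056,0,0,0.087,0.144,-0.084,0,0,0.087,0.192,-0.112,0,0,0.087,0.24,-0.14,0,0,0.087,0.288,-0.168,0,0,0.087,0.336,-0.196,0,0,0.087,0.384,-0.224,0,0,0.087]' > m.json && python3 steer.py m.json 30; python3 go.py .594 .178 .17 -13
```

```text
time_s: 1.47
tool_pos: [0.4436, -0.3437, 0.24]
tool_rot: [179.9, -0.0, 21.2]
force: [0.2, -0.7, -0.4]
grip_width: 0.0868
grasp_force: 0.0
[ 0.3287 -0.4322  0.0696] [ 5.000e-02 -3.000e-02  3.418e+01]
```

In the tool's units: -0.256 m / 0.75 = -0.3413, 0.168 m / 0.75 = 0.224, 34 degrees / 60 = 0.5667.

```bash
echo '[0.032,-0.0427,0,0.0667,0.087,0.064,-0.0853,0,0.15,0.087,0.096,-0.128,0,0.2333,0.087,0.128,-0.1707,0,0.3167,0.087,0.16,-0.2133,0,0.4,0.087,0.192,-0.256,0,0.4833,0.087,0.224,-0.2987,0,0.5333,0.087,0.256,-0.3413,0,0.5667,0.087]' > m.json && python3 steer.py m.json; python3 go.py .594 .178 .17 -13
```

```text
time_s: 2.13
tool_pos: [0.5294, -0.0355, 0.24]
tool_rot: [180.0, -0.1, -13.0]
force: [0.5, -1.0, 0.1]
grip_width: 0.087
grasp_force: 0.0
[ 0.015  -0.2226  0.0699] [ 0.03 -0.06  0.02]
```

```bash
echo '[0,0,0,0,0.087]' > m.json && python3 steer.py m.json; python3 go.py .594 .178 .17 -13
```

```text
time_s: 2.22
tool_pos: [0.5305, -0.0267, 0.2403]
tool_rot: [-179.7, -0.1, -12.1]
force: [-0.2, 0.9, 0.6]
grip_width: 0.0871
grasp_force: 0.0
[ 0.0189 -0.2131  0.0715] [-0.31 -0.07  0.87]
```

In the tool's units: -0.213 m / 0.75 = -0.284, -0.2 m / 0.75 = -0.2667.

```bash
echo '[0.004,-0.0467,0,0,0.087,0.008,-0.0933,0.0133,0,0.087,0.012,-0.14,0.0267,0,0.087,0.016,-0.1867,0.04,0,0.087,0.02,-0.2333,0.06,0,0.07,0.024,-0.2667,0.08,0,0.07,0.0253,-0.284,0.0933,0,0.07,0.0253,-0.284,0.0933,0,0.07]' > m.json && python3 steer.py m.json; python3 go.py .594 .178 .124 -13
```

```text
time_s: 2.88
tool_pos: [0.5933, 0.1701, 0.1669]
tool_rot: [-179.9, 0.3, -12.5]
force: [-1.2, 0.6, -0.2]
grip_width: 0.0722
grasp_force: 0.0
[-0.0008 -0.0079  0.0429] [-0.06  0.27  0.53]
```

```bash
echo '[0,0,0,0,0.07,0,0,0,0,0.07]' > m.json && python3 steer.py m.json; python3 go.py .594 .178 .124 -13; python3 - <<'E'
from h import *
o=[]
for n,(x,y,w,h) in {"top":(235,190,80,80),"scene":(335,165,80,80)}.items():
    c=np.clip(C[n]["color"][y:y+h,x:x+w]/170.,0,1)**.6*255;o.append(cv2.resize(c.astype(np.uint8),(400,400),interpolation=cv2.INTER_CUBIC))
cv2.imwrite("pics/z5.png",np.hstack(o))
E
```

```text
time_s: 3.05
tool_pos: [0.5954, 0.1646, 0.1701]
tool_rot: [179.9, -0.0, -12.9]
force: [0.8, -0.3, 0.6]
grip_width: 0.0703
grasp_force: 0.0
[-0.0044 -0.0128  0.0461] [ 0.05 -0.05  0.11]
```

View pics/z5.png

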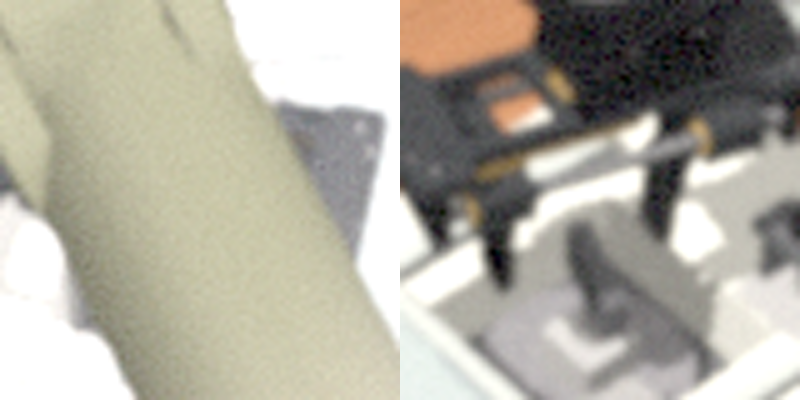

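The scene view shows the fingers at about (500,260) and (660,220) in the crop, straddling the grip at (590,250) with the jaw line across the bar. I'll correct the 13 mm in y and descend.

In the tool's units: 0.046 m / 0.75 = 0.0613, 0.03 m / 0.75 = 0.04.

```bash
echo '[-0.0013,-0.0173,0.0133,0,0.07,-0.0013,-0.0173,0.04,0,0.06,-0.0013,-0.0173,0.0613,0,0.05,-0.0013,-0.0173,0.0613,0,0.05,-0.0013,-0.0173,0.0613,0,0.05]' > m.json && python3 steer.py m.json; python3 go.py .594 .178 .124 -13
```

```text
time_s: 3.57
tool_pos: [0.5968, 0.1775, 0.1237]
tool_rot: [179.9, 0.0, -12.9]
force: [-1.1, -0.2, 0.8]
grip_width: 0.0532
grasp_force: 0.0
[-0.0029  0.0001 -0.0003] [0.06 0.02 0.09]
```

```bash
echo '[0,0,0,0,0,0,0,0,0,0,0,0,0,0,0,0,0,0,0,0,0,0,0,0,0]' > m.json && python3 steer.py m.json 12; python3 go.py .594 .178 .124 -13
```

```text
time_s: 3.98
tool_pos: [0.5971, 0.179, 0.1241]
tool_rot: [-180.0, -0.0, -12.8]
force: [-0.7, 0.3, 0.3]
grip_width: 0.0244
grasp_force: 0.0
[-0.0028  0.0017  0.0001] [-0.01 -0.05  0.18]
```

In the tool's units: -0.002 m / 0.75 = -0.0027, 0.001 m / 0.75 = 0.0013.

```bash
echo '[-0.0027,0.0013,0,0,0,-0.0027,0.0013,0,0,0,-0.0027,0.0013,0,0,0,-0.0027,0.0013,0,0,0]' > m.json && python3 steer.py m.json 12; echo '[0,0,0,0,0,0,0,0,0,0]' > m.json && python3 steer.py m.json 30
```

```text
time_s: 4.32
tool_pos: [0.5944, 0.1786, 0.1236]
tool_rot: [180.0, 0.0, -12.8]
force: [0.6, -0.6, 0.7]
grip_width: 0.012
grasp_force: 12.0
time_s: 4.48
tool_pos: [0.5944, 0.1786, 0.1236]
tool_rot: [180.0, 0.0, -12.8]
force: [-0.5, -1.0, 2.2]
grip_width: 0.0118
grasp_force: 30.0
```

In the tool's units: -0.11 m / 0.75 = -0.1467, -0.04 m / 0.75 = -0.0533.

```bash
echo '[0,0,-0.016,0,0,0,0,-0.0333,0,0,0,0,-0.0533,0,0,0,0,-0.0867,0,0,0,0,-0.1267,0,0,0,0,-0.1467,0,0,0,0,-0.1467,0,0]' > m.json && python3 steer.py m.json; python3 go.py .603 -.3255 .234 32
```

```text
time_s: 5.07
tool_pos: [0.5969, 0.1796, 0.2394]
tool_rot: [-179.8, -0.5, -12.8]
force: [1.1, 0.3, -2.0]
grip_width: 0.0118
grasp_force: 30.0
[0.1179 0.4912 0.0045] [-3.000e-02 -5.200e-01 -4.482e+01]
```

In the tool's units: 0.24 m / 0.75 = 0.32, 0.208 m / 0.75 = 0.2773, -36 degrees / 60 = -0.6.

```bash
echo '[0.0067,0.0267,0,-0.0333,0,0.0147,0.064,0,-0.1,0,0.0253,0.1067,0,-0.1833,0,0.036,0.1493,0,-0.2667,0,0.0467,0.192,0,-0.35,0,0.0573,0.2347,0,-0.4333,0,0.0667,0.2773,0,-0.5167,0,0.0773,0.32,0,-0.6,0]' > m.json && python3 steer.py m.json; echo '[0,0,0,0,0,0,0,0,0,0]' > m.json && python3 steer.py m.json; python3 go.py .603 -.3255 .2 32
```

```text
time_s: 5.73
tool_pos: [0.5971, -0.07, 0.2328]
tool_rot: [-180.0, 0.1, 23.4]
force: [0.9, 1.2, -2.3]
grip_width: 0.012
grasp_force: 30.0
time_s: 5.9
tool_pos: [0.5972, -0.0722, 0.2323]
tool_rot: [-180.0, 0.1, 22.8]
force: [0.2, 0.8, -1.5]
grip_width: 0.0115
grasp_force: 30.0
[-0.0928  0.2358  0.0325] [-0.02  0.12 -9.18]
```

In the tool's units: 0.236 m / 0.75 = 0.3147, 0.223 m / 0.75 = 0.2973, -9 degrees / 60 = -0.15.

```bash
echo '[-0.0173,0.044,0,-0.05,0,-0.0347,0.088,0,-0.1,0,-0.052,0.132,0,-0.15,0,-0.0693,0.176,0,-0.15,0,-0.0867,0.22,0,-0.15,0,-0.104,0.264,0.0133,-0.15,0,-0.116,0.2973,0.0267,-0.15,0,-0.124,0.3147,0.0427,-0.15,0]' > m.json && python3 steer.py m.json; echo '[0,0,0,0,0,0,0,0,0,0,0,0,0,0,0]' > m.json && python3 steer.py m.json; python3 go.py .603 -.3255 .16 32;python3 - <<'E'
from h import *
o=[]
for n,(x,y,w,h) in {"top":(420,190,80,80),"scene":(142,290,80,80)}.items():
    o.append(cv2.resize(C[n]["color"][y:y+h,x:x+w],(400,400),interpolation=cv2.INTER_CUBIC))
cv2.imwrite("pics/z6.png",np.hstack(o))
E
```

```text
time_s: 6.57
tool_pos: [0.605, -0.3256, 0.2006]
tool_rot: [179.9, 0.1, 32.0]
force: [0.1, 0.0, -1.9]
grip_width: 0.012
grasp_force: 30.0
time_s: 6.82
tool_pos: [0.6064, -0.3184, 0.2016]
tool_rot: [-179.9, -0.1, 32.4]
force: [1.2, -0.3, -1.6]
grip_width: 0.012
grasp_force: 30.0
[-0.0068  0.0042  0.0416] [-0.1  -0.09  0.39]
```

View pics/z6.png

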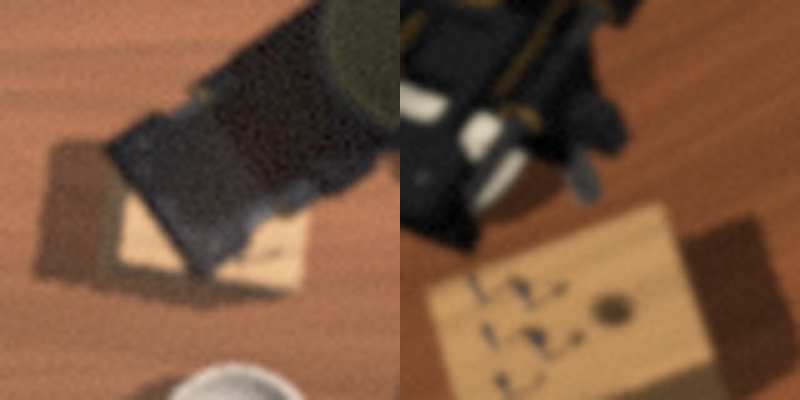

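The scene view shows the shank foot at about (588,198) in the crop and the hole clear at (612,308), with the burrs on its left. I'll descend close to the block and compare foot and hole in that view.

In the tool's units: 0.07 m / 0.75 = 0.0933, 0.05 m / 0.75 = 0.0667.

```bash
echo '[-0.0093,0.0053,0.0133,0,0,-0.0093,0.0053,0.04,0,0,-0.0093,0.0053,0.0667,0,0,-0.0093,0.0053,0.0933,0,0,-0.0093,0.0053,0.0933,0,0,-0.0093,0.0053,0.0933,0,0,-0.0093,0.0053,0.0933,0,0]' > m.json && python3 steer.py m.json; python3 go.py .603 -.3255 .13 32;python3 - <<'E'
from h import *
p=np.array(env.get_obs()['tool_pos']);f=p-[0,0,.0636];print(p,"pred foot px",proj("scene",[f,f+[0,0,.02],[.603,-.3255,.05]]))
im=np.mean([env.read_camera("scene")["color"].astype(float) for _ in range(3)],0).astype(np.uint8)
cv2.imwrite("pics/s7.png",im)
c=im[320:370,160:210];cv2.imwrite("pics/z7.png",cv2.resize(c,(500,500),interpolation=cv2.INTER_CUBIC))
E
```

```text
time_s: 7.5
tool_pos: [0.6023, -0.3291, 0.1329]
tool_rot: [179.9, -0.1, 32.2]
force: [-0.2, -0.6, -1.1]
grip_width: 0.0118
grasp_force: 30.0
[ 0.0025 -0.0027  0.0029] [ 0.09 -0.05  0.21]
[ 0.60272016 -0.32935631  0.13357628] pred foot px [[180.87511597 347.45969862]
 [178.84527735 342.58461357]
 [184.60441885 351.33235007]]
```

View pics/z7.png

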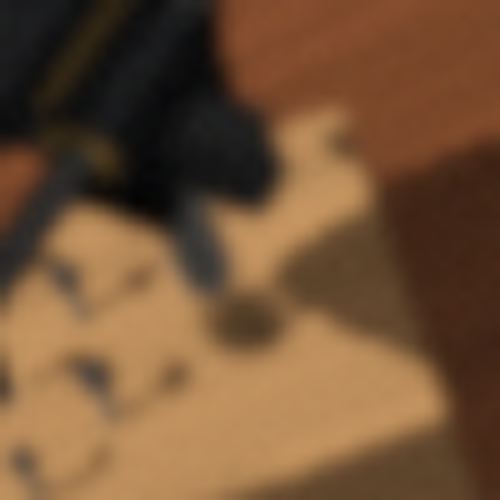

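The foot shows at crop (208,280), which is px (180.3,347.5), matching the prediction. The hole is at crop (247,318), which is px (184.2,351.3).

```bash
echo '[0,0,0,0,0]' > m.json && python3 steer.py m.json; python3 - <<'E'
from h import *
h=hit("scene",(184.2,351.3),.05);f=hit("scene",(180.3,347.5),.07);print(h,f,h-f,np.round(env.get_obs()['tool_pos'],4))
E
python3 go.py .603 -.3255 .13 32
```

```text
time_s: 7.83
tool_pos: [0.602, -0.3292, 0.1324]
tool_rot: [179.9, -0.0, 32.2]
force: [-0.2, -0.0, -2.2]
grip_width: 0.0116
grasp_force: 30.0
[ 0.60244117 -0.32615003  0.05      ] [ 0.60213326 -0.33035642  0.07      ] [ 0.00030791  0.0042064  -0.02      ] [ 0.6018 -0.3291  0.1319]
[ 0.003  -0.0024  0.0019] [ 0.03 -0.01  0.19]
```

In the tool's units: 0.025 m / 0.75 = 0.0333, -0.003 m / 0.75 = -0.004.

```bash
echo '[0.0027,-0.004,0,0,0,0.0027,-0.004,0.0067,0,0,0.0027,-0.004,0.0133,0,0,0.0027,-0.004,0.0213,0,0,0.0027,-0.004,0.0293,0,0,0.0027,-0.004,0.0333,0,0,0.0027,-0.004,0.0333,0,0]' > m.json && python3 steer.py m.json
```

```text
time_s: 8.52
tool_pos: [0.6009, -0.3252, 0.1049]
tool_rot: [-179.9, 0.1, 32.2]
force: [-0.8, 0.6, -1.1]
grip_width: 0.0118
grasp_force: 30.0
```

In the tool's units: 0.012 m / 0.75 = 0.016, 0.008 m / 0.75 = 0.0107.

```bash
echo '[0.0013,0,0.0053,0,0,0.0013,0,0.0107,0,0,0.0013,0,0.016,0,0,0.0013,0,0.016,0,0]' > m.json && python3 steer.py m.json
```

```text
time_s: 8.85
tool_pos: [0.602, -0.3246, 0.0934]
tool_rot: [-179.9, 0.0, 32.2]
force: [-0.6, 0.1, -1.9]
grip_width: 0.012
grasp_force: 30.0
```

In the tool's units: 0.0105 m / 0.75 = 0.014, 0.009 m / 0.75 = 0.012.

```bash
echo '[0,0,0.0053,0,0,0,0,0.0093,0,0,0,0,0.012,0,0,0,0,0.014,0,0,0,0,0.014,0,0]' > m.json && python3 steer.py m.json
```

```text
time_s: 9.27
tool_pos: [0.6023, -0.3248, 0.0836]
tool_rot: [-180.0, 0.0, 32.2]
force: [0.4, -0.6, -1.5]
grip_width: 0.012
grasp_force: 30.0
```

In the tool's units: 0.003 m / 0.75 = 0.004, 0.002 m / 0.75 = 0.0027.

```bash
echo '[0,0,0.0013,0,0,0,0,0.0027,0,0,0,0,0.004,0,0,0,0,0.004,0,0]' > m.json && python3 steer.py m.json
```

```text
time_s: 9.6
tool_pos: [0.6028, -0.325, 0.0816]
tool_rot: [180.0, -0.0, 32.2]
force: [-0.6, -0.7, 1.9]
grip_width: 0.0117
grasp_force: 30.0
```

In the tool's units: -0.001 m / 0.75 = -0.0013.

```bash
echo '[0,0,0,0,0.022,0,0,0,0,0.022,0,0,-0.0013,0,0.022]' > m.json && python3 steer.py m.json 10; echo '[0,0,-0.0133,0,0.022,0,0,-0.04,0,0.022,0,0,-0.08,0,0.022,0,0,-0.1333,0,0.022,0,0,-0.1867,0,0.022,0,0,-0.1867,0,0.022]' > m.json && python3 steer.py m.json; python3 go.py .5985 -.08 .2 -86.9; python3 - <<'E'
from h import *
# tab: top-face outline corners, pushed face (outer, -y) top corners, from z4 crop: 10x, origins (320,205),(290,240)
T=lambda x,y:(320+x/10-.5,205+y/10-.5);S=lambda x,y:(290+(x-400)/10-.5,240+y/10-.5)
yaw=np.radians(3.1);ex=np.array([np.cos(yaw),np.sin(yaw)]);ey=np.array([-ex[1],ex[0]]);c0=np.array([.5985,.1105])
U=lambda X:(np.array([(X[:2]-c0)@ex,(X[:2]-c0)@ey])*1000).round(1)
# scene pushed-face top edge (498,118)-(658,275)
for p in((498,118),(658,275)):print(hit("scene",S(*p),.131),U(hit("scene",S(*p),.131)))
for p in((245,112),(258,325),(185,110),(205,325)):print("top",hit("top",T(*p),.131),U(hit("top",T(*p),.131)))
print(tri(T(251,218),S(578,197)))
E
```

```text
time_s: 9.85
tool_pos: [0.6027, -0.325, 0.0821]
tool_rot: [180.0, -0.0, 32.2]
force: [-0.3, 0.7, 0.7]
grip_width: 0.02
grasp_force: 0.0
time_s: 10.35
tool_pos: [0.6068, -0.3261, 0.2333]
tool_rot: [179.2, -0.5, 32.2]
force: [0.9, -0.2, 2.1]
grip_width: 0.0223
grasp_force: 0.0
[ 0.1238 -0.2132  0.0313] [ -0.    -1.1  119.08]
[ 0.57473549 -0.01654622  0.131     ] [ -30.6 -125.6]
[ 0.63112662 -0.01232284  0.131     ] [  25.9 -124.4]
top [ 0.62772739 -0.01144014  0.131     ] [  22.6 -123.3]
top [ 0.57246108 -0.01345428  0.131     ] [ -32.7 -122.4]
top [0.62851656 0.00390669 0.131     ] [  24.2 -108.1]
top [5.72685023e-01 1.22872631e-05 1.31000000e-01] [ -31.8 -108.9]
(array([ 0.6007613 , -0.01267792,  0.126965  ]), [np.float64(0.00018578846941344064), np.float64(0.0001857884694134051)])
```

```bash
python3 go.py .6054 -.0544 .2 93.1; python3 - <<'E'
from h import *
print(np.round(env.get_obs()['qpos'],1))
o=[]
for n,(x,y,w,h) in {"top":(430,200,60,60),"scene":(150,310,60,60)}.items():
    o.append(cv2.resize(C[n]["color"][y:y+h,x:x+w],(400,400),interpolation=cv2.INTER_CUBIC))
cv2.imwrite("pics/z8.png",np.hstack(o))
E
```

```text
[ 0.1454 -0.2286  0.0251] [ 3.700e-01  2.000e-02 -6.091e+01]
[ 47.3  25.7 -29.5  78.2  12.6  79.3 -39.9]
```

View pics/z8.png

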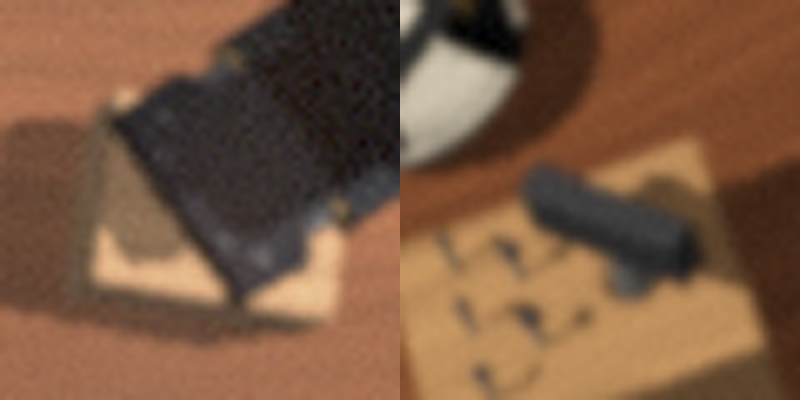

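The key stands upright in the hole (grip at scene crop (610,220)), clear of the burrs. Now to the guard.

In the tool's units: -0.224 m / 0.75 = -0.2987, -0.196 m / 0.75 = -0.2613, -56 degrees / 60 = -0.9333.

```bash
echo '[0.024,-0.0373,0,-0.1167,0.01,0.048,-0.0747,0,-0.2333,0,0.072,-0.112,0,-0.35,0,0.096,-0.1493,0,-0.4667,0,0.12,-0.1867,0,-0.5833,0,0.144,-0.224,0,-0.7,0,0.168,-0.2613,0.0133,-0.8167,0,0.192,-0.2987,0.0267,-0.9333,0]' > m.json && python3 steer.py m.json; echo '[0,0,0,-0.0833,0,0,0,0,-0.0833,0,0,0,0,-0.0833,0]' > m.json && python3 steer.py m.json; python3 go.py .6054 -.0544 .124 93.1
```

```text
time_s: 11.22
tool_pos: [0.6044, -0.0571, 0.2008]
tool_rot: [-179.9, 0.0, 88.5]
force: [0.4, -0.9, -0.6]
grip_width: 0.0003
grasp_force: 0.0
time_s: 11.47
tool_pos: [0.6044, -0.0591, 0.2007]
tool_rot: [-179.9, 0.0, 93.1]
force: [-0.2, -0.8, -0.0]
grip_width: 0.0003
grasp_force: 0.0
[0.0047 0.0014 0.0767] [-0.14  0.01 -0.05]
```

In the tool's units: 0.077 m / 0.75 = 0.1027, 0.06 m / 0.75 = 0.08.

```bash
echo '[0,0.0013,0.04,0,0,0,0.0013,0.08,0,0,0,0.0013,0.1027,0,0,0,0.0013,0.1027,0,0,0.0067,0.0013,0.1027,0,0,0.0133,0.0013,0.1027,0,0,0.02,0.0013,0.1027,0,0,0.0267,0.0013,0.1027,0,0]' > m.json && python3 steer.py m.json; python3 go.py .6054 -.0544 .124 93.1
```

```text
time_s: 12.13
tool_pos: [0.606, -0.0378, 0.1267]
tool_rot: [179.8, 0.0, 93.2]
force: [0.6, 0.2, -0.4]
grip_width: 0.0007
grasp_force: 0.0
[-0.0166 -0.0015  0.0027] [0.15 0.03 0.08]
```

In the tool's units: 0.024 m / 0.75 = 0.032, 0.021 m / 0.75 = 0.028.

```bash
echo '[0.004,0,0,0,0,0.008,0,0,0,0,0.012,0,0,0,0,0.016,0,0,0,0,0.02,0,0,0,0,0.024,0,0,0,0,0.028,0,0,0,0,0.032,0,0,0,0]' > m.json && python3 steer.py m.json
```

```text
time_s: 12.8
tool_pos: [0.6037, -0.015, 0.1251]
tool_rot: [-180.0, 0.0, 93.2]
force: [-0.4, -2.6, 0.8]
grip_width: 0.0004
grasp_force: 0.9
```

In the tool's units: 0.056 m / 0.75 = 0.0747, 0.052 m / 0.75 = 0.0693.

```bash
echo '[0.0053,0,0,0,0,0.0133,0,0,0,0,0.024,0,0,0,0,0.036,0,0,0,0,0.048,0,0,0,0,0.06,0,0,0,0,0.0693,0,0,0,0,0.0747,0,0,0,0]' > m.json && python3 steer.py m.json; echo '[0.004,0,0,0,0,0.008,0,0,0,0,0.012,0,0,0,0,0.0147,0,0,0,0,0.0173,0,0,0,0]' > m.json && python3 steer.py m.json
```

```text
time_s: 13.47
tool_pos: [0.6001, 0.0435, 0.1249]
tool_rot: [-180.0, -0.0, 93.3]
force: [-0.8, -1.8, 0.7]
grip_width: 0.0004
grasp_force: 0.8
time_s: 13.88
tool_pos: [0.5997, 0.0542, 0.1248]
tool_rot: [-180.0, 0.0, 93.2]
force: [-1.7, -1.7, -0.2]
grip_width: 0.0007
grasp_force: 0.8
```

```bash
for i in 1; do echo '[0.0027,0,0,0,0,0.0053,0,0,0,0,0.008,0,0,0,0,0.0107,0,0,0,0,0.0133,0,0,0,0,0.016,0,0,0,0,0.0187,0,0,0,0,0.02,0,0,0,0]' > m.json && python3 steer.py m.json; done; echo '[0.002,0,0,0,0,0.004,0,0,0,0,0.006,0,0,0,0,0.008,0,0,0,0,0.01,0,0,0,0]' > m.json && python3 steer.py m.json
```

```text
time_s: 14.55
tool_pos: [0.599, 0.0697, 0.125]
tool_rot: [180.0, -0.0, 93.2]
force: [-0.7, -2.3, -0.4]
grip_width: 0.0004
grasp_force: 0.8
time_s: 14.97
tool_pos: [0.5985, 0.0767, 0.125]
tool_rot: [-180.0, 0.0, 93.2]
force: [-1.5, -2.2, -1.0]
grip_width: 0.0004
grasp_force: 1.1
```

In the tool's units: 0.008 m / 0.75 = 0.0107, 0.007 m / 0.75 = 0.0093.

```bash
echo '[0.0013,0,0,0,0,0.0027,0,0,0,0,0.004,0,0,0,0,0.0053,0,0,0,0,0.0067,0,0,0,0,0.008,0,0,0,0,0.0093,0,0,0,0,0.0107,0,0,0,0]' > m.json && python3 steer.py m.json
```

```text
time_s: 15.63
tool_pos: [0.5983, 0.0813, 0.125]
tool_rot: [-179.9, 0.3, 93.1]
force: [-2.0, -8.4, 1.9]
grip_width: 0.0006
grasp_force: 4.5
```

In the tool's units: 0.006 m / 0.75 = 0.008, 0.005 m / 0.75 = 0.0067.

```bash
echo '[0.0013,0,0,0,0,0.0027,0,0,0,0,0.004,0,0,0,0,0.0053,0,0,0,0,0.0067,0,0,0,0,0.008,0,0,0,0]' > m.json && python3 steer.py m.json
```

```text
time_s: 16.13
tool_pos: [0.5981, 0.085, 0.125]
tool_rot: [-179.9, 0.4, 93.0]
force: [-2.6, -12.8, 2.4]
grip_width: 0.0003
grasp_force: 6.2
```

The force has reached 12.8 N, higher than the 6–10 N stated for the ramp. I'll look before pushing further.

```bash
python3 - <<'E'
from h import *
print(env.get_obs()['force'])
o=[]
for n,(x,y,w,h) in {"top":(200,172,170,120),"scene":(300,150,170,120)}.items():
    o.append(cv2.resize(C[n]["color"][y:y+h,x:x+w],(425,300),interpolation=cv2.INTER_CUBIC)[:,:400])
s=cv2.resize(C["scene"]["color"][170:260,350:470],(800,600),interpolation=cv2.INTER_CUBIC)[:300]
cv2.imwrite("pics/z9.png",np.vstack([np.hstack(o),s]))
E
```

```text
[ -2.28420678 -10.95291753   2.54146221]
```

View pics/z9.png

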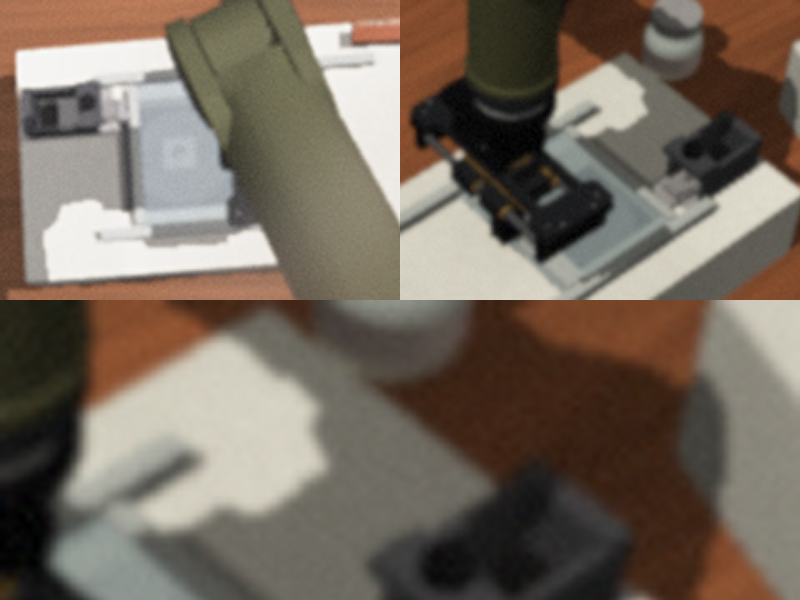

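The picture shows nothing fouling. The tongue is entering the latch post at top crop (118,105), and the guard's front edge (about 135) is still short of the well's end (about 120). So this is the ramp, and I'll carry on in small steps.

The manual's scale: shifts go in shares of 0.75 m and turns go in shares of 60 degrees. Converting my numbers, 0.004 m / 0.75 = 0.0053, 0.003 m / 0.75 = 0.004.

```bash
echo '[0.0013,0,0,0,0,0.0027,0,0,0,0,0.004,0,0,0,0,0.0053,0,0,0,0]' > m.json && python3 steer.py m.json
```

```text
time_s: 16.57
tool_pos: [0.5978, 0.0889, 0.125]
tool_rot: [-179.9, 0.4, 93.0]
force: [-2.1, -12.3, 4.7]
grip_width: 0.0004
grasp_force: 6.1
```

In the tool's units: 0.006 m / 0.75 = 0.008, 0.005 m / 0.75 = 0.0067.

```bash
echo '[0.0013,0,0,0,0,0.0027,0,0,0,0,0.004,0,0,0,0,0.0053,0,0,0,0,0.0067,0,0,0,0,0.008,0,0,0,0]' > m.json && python3 steer.py m.json
```

```text
time_s: 17.07
tool_pos: [0.5975, 0.0943, 0.125]
tool_rot: [-179.9, 0.5, 92.9]
force: [-2.7, -13.7, 3.4]
grip_width: 0.0007
grasp_force: 6.6
```

In the tool's units: 0.004 m / 0.75 = 0.0053, 0.003 m / 0.75 = 0.004.

```bash
echo '[0.0013,0,0,0,0,0.0027,0,0,0,0,0.004,0,0,0,0,0.0053,0,0,0,0]' > m.json && python3 steer.py m.json
```

```text
time_s: 17.4
tool_pos: [0.5972, 0.098, 0.125]
tool_rot: [-179.9, 0.5, 92.9]
force: [-3.0, -13.8, 3.5]
grip_width: 0.0006
grasp_force: 6.8
```

Travel is about 0.121 m. From here I'll go 2 mm at a time.

In the tool's units: 0.003 m / 0.75 = 0.004, 0.002 m / 0.75 = 0.0027.

```bash
echo '[0.0013,0,0,0,0,0.0027,0,0,0,0,0.004,0,0,0,0]' > m.json && python3 steer.py m.json
```

```text
time_s: 17.65
tool_pos: [0.597, 0.1008, 0.125]
tool_rot: [-179.9, 0.5, 92.9]
force: [-2.7, -14.3, 3.6]
grip_width: 0.0005
grasp_force: 7.1
```

In the tool's units: 0.002 m / 0.75 = 0.0027, 0.001 m / 0.75 = 0.0013.

```bash
echo '[0.0013,0,0,0,0,0.0027,0,0,0,0]' > m.json && python3 steer.py m.json
```

```text
time_s: 17.82
tool_pos: [0.597, 0.1034, 0.1249]
tool_rot: [-179.9, 0.5, 92.9]
force: [-1.5, -8.5, 0.5]
grip_width: 0.0003
grasp_force: 3.0
```

In the tool's units: 0.002 m / 0.75 = 0.0027, 0.001 m / 0.75 = 0.0013.

```bash
echo '[0.0013,0,0,0,0,0.0027,0,0,0,0]' > m.json && python3 steer.py m.json
```

```text
time_s: 17.98
tool_pos: [0.597, 0.1071, 0.1249]
tool_rot: [-179.9, 0.3, 93.0]
force: [-0.1, -5.7, 0.3]
grip_width: 0.0005
grasp_force: 3.2
```

The force is dropping, so the peak is past. Hold one row and read.

```bash
echo '[0,0,0,0,0]' > m.json && python3 steer.py m.json; echo '[0,0,0,0,0]' > m.json && python3 steer.py m.json
```

```text
time_s: 18.07
tool_pos: [0.5969, 0.111, 0.125]
tool_rot: [180.0, 0.0, 93.1]
force: [-0.4, -1.3, -1.6]
grip_width: 0.0003
grasp_force: 0.8
time_s: 18.15
tool_pos: [0.5969, 0.1125, 0.1252]
tool_rot: [179.9, -0.1, 93.2]
force: [0.1, -1.9, -2.4]
grip_width: 0.0006
grasp_force: 0.9
```

```bash
echo '[0,0,0,0,0,0,0,0,0,0]' > m.json && python3 steer.py m.json
```

```text
time_s: 18.32
tool_pos: [0.5969, 0.1125, 0.1252]
tool_rot: [180.0, -0.1, 93.2]
force: [0.6, -1.4, -0.7]
grip_width: 0.0005
grasp_force: 0.6
```

In the tool's units: 0.001 m / 0.75 = 0.0013, 0.0005 m / 0.75 = 0.0007.

```bash
echo '[0.0007,0,0,0,0,0.0013,0,0,0,0,0.0013,0,0,0,0]' > m.json && python3 steer.py m.json
```

```text
time_s: 18.57
tool_pos: [0.5968, 0.1128, 0.1252]
tool_rot: [180.0, 0.0, 93.2]
force: [1.6, -1.8, 0.2]
grip_width: 0.0002
grasp_force: 1.0
```

The force fell from 14 to about 1.5 N over the expected distance. I'll back off and check whether the guard stays.

```bash
echo '[-0.004,0,0,0,0,-0.008,0,0,0,0,-0.0133,0,0,0,0,-0.0187,0,0,0,0,-0.0267,0,0,0,0,-0.04,0,-0.0133,0,0,-0.0533,0,-0.0533,0,0,-0.0533,0,-0.0933,0,0]' > m.json && python3 steer.py m.json; echo '[0,0,-0.0467,0,0,0,0.0467,-0.0933,0,0,-0.0533,0.0533,-0.1333,0,0,-0.1067,0.0533,-0.1333,0,0,-0.16,0.0533,-0.1333,0,0,-0.2133,0.0533,-0.1333,0,0,-0.2667,0.0533,-0.1333,0,0,-0.32,0.0533,-0.1333,0,0]' > m.json && python3 steer.py m.json; python3 - <<'E'
from h import *
s=C["scene"]["color"];t=C["top"]["color"]
a=cv2.resize(t[172:292,200:400],(800,480),interpolation=cv2.INTER_CUBIC)[:300]
b=cv2.resize(s[165:285,280:480],(500,300),interpolation=cv2.INTER_CUBIC)
c=cv2.resize(s[310:370,150:210],(300,300),interpolation=cv2.INTER_CUBIC)
cv2.imwrite("pics/z10.png",np.vstack([a,np.hstack([b,c])]))
E
```

```text
time_s: 19.23
tool_pos: [0.5983, 0.0687, 0.195]
tool_rot: [-179.8, 0.1, 93.0]
force: [1.1, -0.0, 0.6]
grip_width: 0.0004
grasp_force: 0.0
time_s: 19.9
tool_pos: [0.6515, -0.166, 0.2963]
tool_rot: [179.9, 0.0, 93.1]
force: [0.6, -0.1, 0.4]
grip_width: 0.0004
grasp_force: 0.0
```

View pics/z10.png

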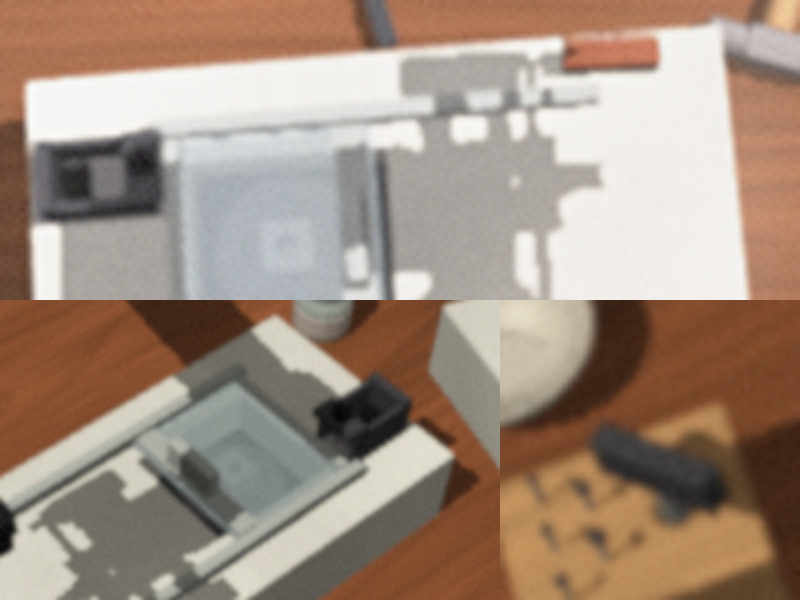

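The guard covers the well, with the tongue inside the latch post and the key upright in its hole. I'll measure the travel from the tab position.

```bash
python3 - <<'E'
from h import *
yaw=np.radians(3.1);ex=np.array([np.cos(yaw),np.sin(yaw)]);ey=np.array([-ex[1],ex[0]]);c0=np.array([.5985,.1105])
U=lambda X:(np.array([(X[:2]-c0)@ex,(X[:2]-c0)@ey])*1000).round(1)
print("tool at end of push",U(np.array([.5968,.1128])), "at contact", U(np.array([.606,-.025])))
for p in((368,230),(369,280)):print("tab face",U(hit("top",(200+p[0]/4-.5,172+p[1]/4-.5),.131)))
for p in((180,390-300+0),):pass
for p in((176,458),(214,492)):print("tab face scene",U(hit("scene",(280+p[0]/2.5-.5,165+(p[1]-300)/2.5-.5),.131)))
E
```

```text
tool at end of push [-1.6  2.4] at contact [   0.2 -135.7]
tab face [-2.3 13.1]
tab face [-34.6  14.3]
tab face scene [-14.1   6.1]
tab face scene [38.3  6.9]
```

The tab face is at about +13 mm against −123.5 mm at the start. That is about 0.136 m of travel, inside the latched range, and the guard did not spring back when released.

```bash
echo '[0,0,0,0,0,0,0,0,0,0]' > m.json && python3 steer.py m.json; python3 -c "
from cell import env
print(env.sign_off())"
```

```text
time_s: 20.27
tool_pos: [0.6521, -0.1608, 0.2957]
tool_rot: [180.0, -0.0, 93.4]
force: [0.8, -0.4, -0.9]
grip_width: 0.0003
grasp_force: 0.0
the job is handed in; nothing more can be done
None
```

The key stands fully home in its holder, the guard is latched shut at about 0.136 m of travel, and the job was handed in at about 20 s with the robot touching nothing; the sign-off returned no verdict.

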